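Hold the food processor's pulse paddle on gentle

TASK

On the pantry's food processor, first turn the black timer dial back to its zero stop. Then, pressing the orange pad with the fingertips, push the sprung pulse paddle half-way down, so that its pointer is in the green band, without ever pushing it all the way down, hold it there for a couple of seconds, and finish the program while still holding it there. Do not shift or tip the things standing around the machine.

Things in the scene. Friction and masses are not known exactly. Their poses are not given: they have to be found in the camera images.
- processor: Food processor, fixed: white base with aluminium deck, 200 (x) x 430 (y) x 60 mm high; origin under its centre, x to its rear (away from the robot), y to its left, z up. On the deck: glass bowl at y +120 mm, black timer dial at x 0, y -50 mm, pulse paddle along y -160 mm.
- bowl_top (a point): Centre of the bowl's grey lid, on its upper face, 206 mm above the counter. Bowl and lid are 164 mm across at most; a clear feed chute on the lid reaches 251 mm. Fixed to the processor.
- timer_grip (a point): Point on the dial's vertical axis, 97 mm above the counter, the height to grip. The black dial: disc of 44 mm diameter, top 74 mm above the counter, with an upright bar on it 42 mm long, 14 mm wide, top 104 mm. The point turns with the dial: x runs along the bar, the bar's -x end bears a white mark, which at zero points to the processor's front (-x), at the red mark on the deck.
- timer (a joint): Timer dial, rad: 0 at its zero stop, growing clockwise seen from above, to 2.9. Starts between 0.8 and 2.4; turn it counter-clockwise seen from above until it stops. Friction about 0.03 N m; it stays where it is left. At value v the bar is turned by -v about z from the processor's x axis.
- pad (a point): Orange pad on the paddle's free front end: 42 mm (x) x 36 mm (y) x 12 mm; origin at the centre of its upper face, z normal to that face. Heights of the origin above the counter: released 117 mm, half-way 98 mm, bottom 79 mm. Released, it slopes up by 0.30 rad towards the robot; half-way by 0.10.
- paddle (a joint): Pulse paddle, rad: 0 released (up), growing as the pad is pressed, 0.40 at its bottom stop; green band 0.14 to 0.26, half-way 0.20. One rad is about 95 mm of pad travel. A spring pushes it up: about 4 N on the pad starts it, 7 N half-way, 9.5 N at the bottom; let go, it springs up. It turns about a level axis 95 mm behind the pad, 82 mm above the counter.
- scale (a point): Middle of the green band on a thin upright scale plate, fixed, 30 x 6 mm, top 126 mm above the counter, 36 mm to the right (-y) of the pad's centre line: white above, green in the middle, red below. A white pointer on the paddle's side shows its travel there.
- mug: Blue mug, loose, 76 mm across, 85 mm high, with a handle at its +y side; origin at the centre of its underside.
- dish: White bowl-shaped dish, loose, 100 mm across, 35 mm high; origin at the centre of its underside.
- jar: Amber glass jar with brass lid, loose, 64 mm across, 100 mm high; origin at the centre of its underside.
- mill: Dark wooden pepper mill, loose, 52 mm across, 153 mm high; origin at the centre of its underside.
Things that resemble listed ones, but are neither listed nor needed, are in the scene too. Of the things that look like the jar, the middle-sized one is meant.

How it is judged:
On the way, in this order (a step that is already met when the one before it is completed fails the run):
1. the timer dial is back at its zero stop (within 0.1 rad) (value of joint timer below 0.1 rad), for 0.2 s.
2. with the dial at zero, the pad is held by the fingers with the paddle in the green band (0.14 to 0.26) for 1.5 s on end (value of joint timer below 0.1 rad and value of joint paddle between 0.14 and 0.26 rad and contact force between the fingers and orange_pad above 1.5 N), for 1.5 s.
At the end, for the whole second after the job is handed in: The timer dial is within 0.1 rad of its zero stop, and the robot's fingers are pressing the orange pad with more than 1.5 N, keeping the pulse paddle still in the green band (joint between 0.14 and 0.26 rad); the mug, dish, jar and mill stand upright within 20 mm of where they were (all of step 2 and velocity of joint paddle between -0.1 and 0.1 rad/s and distance of each of mug, dish, jar, mill from where it was at the start of the episode below 0.02 m and angle between each of mug, dish, jar, mill's own z axis and vertical below 0.2 rad); the arm keeps its last pose, push and grip.
It fails at once if the paddle is pushed all the way down (beyond 0.36 rad) (value of joint paddle above 0.36 rad).
It fails at once if the mug is shifted by more than 20 mm or tipped (distance of mug from where it was at the start of the episode above 0.02 m or angle between mug's own z axis and vertical above 0.2 rad).
It fails at once if the dish is shifted by more than 20 mm or tipped (distance of dish from where it was at the start of the episode above 0.02 m or angle between dish's own z axis and vertical above 0.2 rad).
It fails at once if the jar is shifted by more than 20 mm or tipped (distance of jar from where it was at the start of the episode above 0.02 m or angle between jar's own z axis and vertical above 0.2 rad).
It fails at once if the mill is shifted by more than 20 mm or tipped (distance of mill from where it was at the start of the episode above 0.02 m or angle between mill's own z axis and vertical above 0.2 rad).
It also fails if it takes over 61 s, if anything falls off the work surface, if the arm or the gripper's body presses on something with over 40 N, if the wrist force passes 120 N, or if a joint passes its speed limit or range.

ROBOT

A 6-joint arm with a two-finger parallel gripper is mounted at the origin on the work surface. World frame = base frame: x ahead of the robot, y to its left, z up, the work surface at z = 0. Lengths are in m, angles in rad, forces in N, time in s.
With the tool pointing down it reaches from about 0.275 to 1 m from the base axis. Payload 8.4 kg.
Tool frame: the origin (TCP) lies midway between the tips of the shut fingers; the grasp point (between the pads) lies 19 mm behind it; z points along the fingers, y is the line along which they close (so a half turn about z gives the same grasp; the last joint's range is limited). The gripper opens to 85 mm and grips with 20 to 120 N. Pads are 22 mm wide; open, the fingers measure 114 mm over their backs; the gripper's body (76 mm by 85 mm) begins 54 mm behind the grasp point. The pads swing forward as they close: fully open they stand 13 mm farther back than shut.
Start: joints at [-1.134, 0.353, 1.633, -0, 1.155, -0.002], TCP at [0.266, -0.566, 0.231] pointing down, gripper open.
Joint ranges: [-2.63, 2.63], [-0.92, 2.1], [0.06, 2.66], [-1.3, 4.44], [0, 2.69], [-3.02, 3.02]. Speed limits (rad/s): [2.22, 2.22, 2.79, 3.14, 3.14, 3.14].

INTERFACE

Orientations are given as a unit quaternion [x, y, z, w].
In Python, from cell import * gives the robot as it stands.
- The arm moves only by the shell command python3 -m jog 'ROWS' [OPENING]. ROWS is 1 to 5 rows, parted by a bar, with the numbers parted by spaces; each row has 6 numbers: dx, dy, dz in a scale on which 1.0 is 1 m, then a rotation vector rx, ry, rz in shares of 60 degrees (1.0 is 60 degrees); each row is the pose to reach, as a shift and turn from the pose commanded when the command began, along the tool's axes at that moment; what a row does not reach only later rows make up. A row lasts 1/8 s, in which the tool goes at most 0.0625 m and 0.188 rad, less where a joint would pass 70% of its speed; a pose out of reach is approached as far as the arm can. OPENING is the finger opening in m, set as the command begins (- or left out keeps the last). The fingers move at their own pace and stop on an object; the grip force is fixed at half the most. Time passes only in rows, so rows that do not move let the fingers close. It prints the time, the measured TCP pose, the force, the opening and the grip force at its end. Input that does not fit is refused with a message, and nothing moves.
- state(): the state, without advancing time (a new reading comes with each control period).
- get_image(name): name is "scene" or "top"; returns a dict with "frame" (480x640x3 uint8, blue, green, red), "camera_matrix" (3x3 intrinsics, pixels), "dist" ([k1, k2, p1, p2, k3] as OpenCV has them; the pictures are not rectified), "world_from_camera" (4x4, takes a point from camera to world coordinates). Camera axes: x right, y down, z forward; pixel columns grow to the right and rows downward; lengths in m; the calibration is good to about 2 mm. A picture is of the moment at which its call begins. There is no depth.
- sign_off(): hands the job in; it is judged then, once.
The state is a dict: "time_s": time; "joint_pos": joint angles; "qvel": joint speeds; "effort": joint torques, N m; "eef_pos": TCP position; "orientation": TCP orientation; "force": force on the tool from outside, world axes, zero at the start; "ft_torque": the same for the moment, N m; "width": finger opening in m; "finger_force": force on a finger pad.
Only numpy, scipy, OpenCV 4.12 (cv2) and the standard library are available. Lean on these libraries where they do the work, as an engineer would, in place of code of your own. Each camera call takes 0.05 s, during which the arm holds its last target. There are 200 camera calls.

## Working session

There is one attempt and no reset: what is moved stays moved. The work goes in short steps, Python scripts to look and compute and a shell command to move; the robot and the scene stay as the last step left them, time stands still between calls to the robot, and variables do not carry over. Pictures are saved under pics/ and viewed, at most 10 in all, crops included, and the job is handed in when it is done.

```bash
mkdir -p pics
python3 - <<'E'
from cell import *
import cv2,numpy as np
for n in("scene","top"):
    g=get_image(n); cv2.imwrite(f"pics/{n}0.png",g["frame"]); np.savez(f"pics/{n}0.npz",**g)
    print(n,np.round(g["world_from_camera"],3).tolist(),np.round(g["camera_matrix"],1).tolist(),g["dist"])
print(state())
E
```

```text
scene [[-0.811, 0.463, -0.359, 0.932], [0.585, 0.656, -0.477, 0.516], [0.015, -0.597, -0.802, 0.997], [0.0, 0.0, 0.0, 1.0]] [[506.7, 0.0, 312.1], [0.0, 506.7, 238.4], [0.0, 0.0, 1.0]] [-0.05190873  0.          0.          0.          0.        ]
top [[-0.017, -0.989, 0.148, 0.364], [-1.0, 0.016, -0.01, 0.027], [0.008, -0.148, -0.989, 1.41], [0.0, 0.0, 0.0, 1.0]] [[602.2, 0.0, 322.2], [0.0, 602.2, 245.7], [0.0, 0.0, 1.0]] [-0.05596149  0.          0.          0.          0.        ]
{'time_s': 0.1, 'joint_pos': array([-1.13445187e+00,  3.53595480e-01,  1.63406696e+00,  1.43367192e-05,
        1.15518900e+00, -2.43019606e-03]), 'qvel': array([-0.0012016 , -0.00096591, -0.00275728, -0.00020658, -0.00027517,
        0.00019813]), 'effort': array([ 5.97949092e-04, -6.06356835e+01, -3.42818320e+01, -8.84350811e-06,
        3.95704148e-03, -1.51992867e-05]), 'eef_pos': array([ 0.26532474, -0.56541286,  0.23062331]), 'orientation': array([ 9.76031407e-01,  2.17628806e-01, -1.29080188e-04, -6.16050458e-04]), 'force': array([ 0.24666313, -0.00185479,  0.63985074]), 'ft_torque': array([-0.03162802,  0.02439036, -0.00910746]), 'finger_force': 0.0, 'width': 0.08537074866965308}
```

View pics/scene0.png

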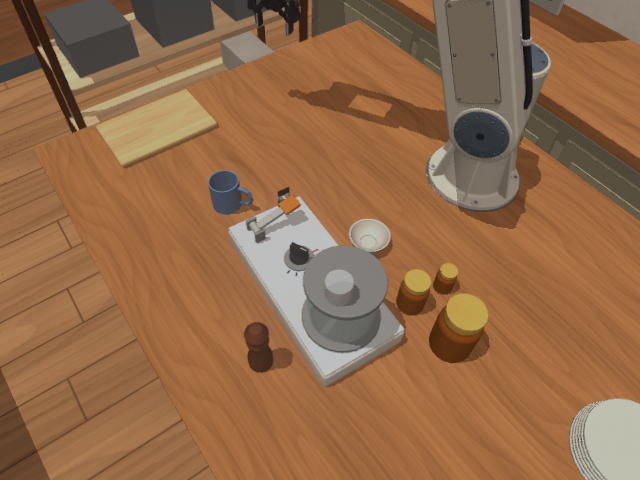

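View pics/top0.png

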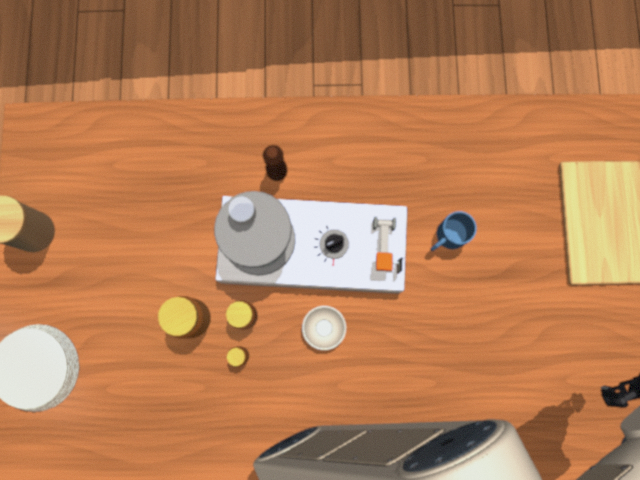

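Candidates: the dial is the black knob at top (334,242) / scene (298,254). The dark mill at (275,160) is separate. The pad is the only orange patch, at top (384,261) / scene (289,205). Jars are at top (180,317) big, (239,315) middle and (236,357) small; the middle one is meant.

```bash
cat > h.py <<'E'
import numpy as np,cv2
def ray(g,px):
    p=cv2.undistortPoints(np.array(px,float).reshape(-1,1,2),g["camera_matrix"],g["dist"]).reshape(-1,2)
    T=g["world_from_camera"]; d=np.c_[p,np.ones(len(p))]@T[:3,:3].T
    return T[:3,3],d
def plane(g,px,z):
    o,d=ray(g,px); return o+d*((z-o[2])/d[:,2])[:,None]
def tri(ga,pa,gb,pb):
    oa,da=ray(ga,[pa]);ob,db=ray(gb,[pb]);da=da[0];db=db[0]
    s=np.linalg.lstsq(np.c_[da,-db],ob-oa,rcond=None)[0]
    A=oa+s[0]*da;B=ob+s[1]*db; return (A+B)/2,np.linalg.norm(A-B)
def blob(m):
    n,l,s,c=cv2.connectedComponentsWithStats(m.astype(np.uint8)); i=1+np.argmax(s[1:,4]); return c[i],s[i],l==i
def orange(f):
    h=cv2.cvtColor(f,cv2.COLOR_BGR2HSV); return (h[...,1]>225)&(h[...,0]<14)&(h[...,2]>150)
E
python3 - <<'E'
from h import *
G={n:dict(np.load(f"pics/{n}0.npz")) for n in("scene","top")}
t=G["top"];f=t["frame"]
win={"top":(350,230,410,285),"scene":(265,180,310,225)}
P={}
for n in G:
    a,b,c,d=win[n];m=np.zeros((480,640),bool);m[b:d,a:c]=orange(G[n]["frame"])[b:d,a:c]
    P[n],s,_=blob(m);print(n,P[n],s)
print("pad",tri(t,P["top"],G["scene"],P["scene"]),plane(t,[P["top"]],.115))
# deck: bright, low saturation
h=cv2.cvtColor(f,cv2.COLOR_BGR2HSV)
m=(h[...,1]<60)&(h[...,2]>150);m[:180]=0;m[300:]=0;m[:,:200]=0;m[:,425:]=0
m=m.astype(np.uint8)
c=max(cv2.findContours(m,0,2)[0],key=cv2.contourArea)
c=cv2.convexHull(c)
W=plane(t,c.reshape(-1,2),.06)
r=cv2.minAreaRect(W[:,:2].astype(np.float32)*1000);print("base rect mm",r,cv2.boxPoints(r).tolist())
# dark dial
d=h[...,2]<70;k=np.zeros_like(d);k[225:260,318:350]=d[225:260,318:350]
q,s,mm=blob(k);print("dial dark",q,s,plane(t,[q],.1))
for nm,z,px in(("mug",.085,(458,229)),("dish",.035,(324,328)),("jar",.1,(239,315)),("mill",.14,(273,154))):print(nm,plane(t,[px],z).round(3))
a=cv2.resize(f[200:290,300:480],None,fx=4.4,fy=4.4,interpolation=2)[:300]
a=cv2.resize(f[215:285,310:415],(420,280),interpolation=2)
b=cv2.resize(G["scene"]["frame"][180:275,230:325],(380,380),interpolation=2)
o=np.zeros((380,800,3),np.uint8);o[:280,:420]=a;o[:,420:]=b;cv2.imwrite("pics/crop1.png",o)
E
```

```text
Traceback (most recent call last):
  File "h.py", line 13, in blob
    n,l,s,c=cv2.connectedComponentsWithStats(m.astype(np.uint8)); i=1+np.argmax(s[1:,4]); return c[i],s[i],l==i
                                                                      ~~~~~~~~~^^^^^^^^^
ValueError: attempt to get argmax of an empty sequence
```

```bash
sed -i 's/(h\[...,1\]>225)&(h\[...,0\]<14)&(h\[...,2\]>150)/(h[...,1]>205)\&(h[...,0]<16)\&(h[...,2]>140)/' h.py
cat > m.py <<'E'
from h import *
G={n:dict(np.load(f"pics/{n}0.npz")) for n in("scene","top")}
t=G["top"];f=t["frame"]
for n,p in(("top",(384,261)),("scene",(289,205))):print(cv2.cvtColor(G[n]["frame"],cv2.COLOR_BGR2HSV)[p[1],p[0]])
win={"top":(350,230,410,285),"scene":(265,180,310,225)}
P={}
for n in G:
    a,b,c,d=win[n];m=np.zeros((480,640),bool);m[b:d,a:c]=orange(G[n]["frame"])[b:d,a:c]
    P[n],s,_=blob(m);print(n,P[n],s)
print("pad",tri(t,P["top"],G["scene"],P["scene"]),plane(t,[P["top"]],.115))
h=cv2.cvtColor(f,cv2.COLOR_BGR2HSV)
m=(h[...,1]<60)&(h[...,2]>150);m[:180]=0;m[300:]=0;m[:,:200]=0;m[:,425:]=0
c=cv2.convexHull(max(cv2.findContours(m.astype(np.uint8),0,2)[0],key=cv2.contourArea))
W=plane(t,c.reshape(-1,2),.06)
r=cv2.minAreaRect(W[:,:2].astype(np.float32)*1000);print("base rect mm",r,cv2.boxPoints(r).tolist())
d=h[...,2]<70;k=np.zeros_like(d);k[225:260,318:350]=d[225:260,318:350]
q,s,mm=blob(k);print("dial dark",q,s,plane(t,[q],.1))
for nm,z,px in(("mug",.085,(458,229)),("dish",.035,(324,328)),("jar",.1,(239,315)),("mill",.14,(273,154))):print(nm,plane(t,[px],z).round(3))
a=cv2.resize(f[215:285,310:415],(420,280),interpolation=2)
b=cv2.resize(G["scene"]["frame"][180:275,230:325],(380,380),interpolation=2)
o=np.zeros((380,800,3),np.uint8);o[:280,:420]=a;o[:,420:]=b;cv2.imwrite("pics/crop1.png",o)
E
python3 m.py
```

```text
[ 14 202 231]
[ 14 186 188]Traceback (most recent call last):
  File "m.py", line 9, in <module>
    P[n],s,_=blob(m);print(n,P[n],s)
             ~~~~^^^
  File "h.py", line 13, in blob
    n,l,s,c=cv2.connectedComponentsWithStats(m.astype(np.uint8)); i=1+np.argmax(s[1:,4]); return c[i],s[i],l==i
                                                                      ~~~~~~~~~^^^^^^^^^
    return _wrapfunc(a, 'argmax', axis=axis, out=out, **kwds)
    return bound(*args, **kwds)
ValueError: attempt to get argmax of an empty sequence
```

```bash
sed -i 's/>205)/>170)/;s/<16)/<18)/' h.py; python3 m.py
```

```text
[ 14 202 231]
[ 14 186 188]
scene [288.73873874 203.63513514] [278 195  22  19 222]
top [383.52252252 261.48648649] [377 253  14  17 222]
pad (array([ 0.52176454, -0.1200903 ,  0.11285735]), np.float64(0.0019741657756262667)) [[ 0.52078361 -0.11915568  0.115     ]]
base rect mm ((579.6978759765625, 40.687896728515625), (436.2943420410156, 208.9440155029297), 85.7012710571289) [[459.168212890625, -169.01470947265625], [667.5244140625, -184.67645263671875], [700.2275390625, 250.3905029296875], [491.871337890625, 266.05224609375]]
dial dark [334.59330144 243.16746411] [326 235  17  17 209] [[ 0.56497199 -0.01428227  0.1       ]]
mug [[ 0.595 -0.292  0.085]]
dish [[0.381 0.012 0.035]]
jar [[0.411 0.196 0.1  ]]
mill [[0.758 0.118 0.14 ]]
```

View pics/crop1.png

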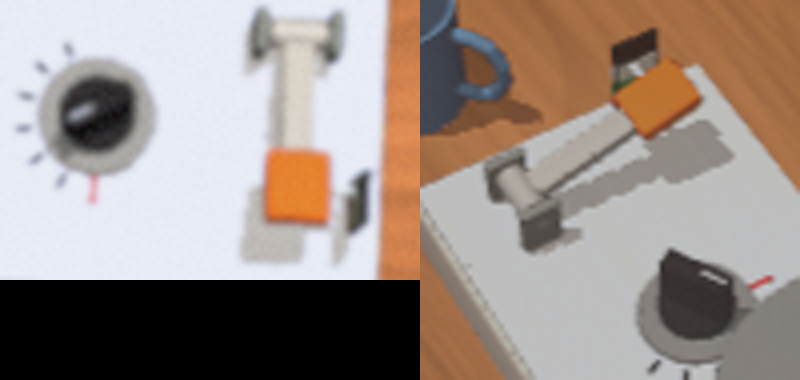

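The crop shows the dial's black disc at crop (97,115), with the white mark at its left end, crop (82,112). That puts the mark about 60–70° clockwise from the red mark at (93,188). The orange pad is at (298,186), the scale plate is beside it, and both choices are confirmed.

Run:
```python
from h import *
G={n:dict(np.load(f"pics/{n}0.npz")) for n in("scene","top")}
t=G["top"];s=G["scene"]
print("grey",plane(t,[(334.25,243.75)],.062).round(4),plane(s,[(298.75,257.5)],.062).round(4))
print("red mark",plane(t,[(333.4,262)],.061).round(4))
print("mark tri",tri(t,(330.5,243),s,(303,248.3)))
# white mark & black parts precisely
for n,g,(a,b,c,d) in(("top",t,(323,232,347,256)),("scene",s,(285,238,320,275))):
    v=g["frame"][b:d,a:c].max(2);print(n);print(v[:, :] if n=="top" else v[2:20,6:28])
lo=plane(t,[(222,286),(403.5,291),(407,207),(222,197)],.06);print(lo.round(3))
```

```text
grey [[ 0.5695 -0.0147  0.062 ]] [[ 0.5695 -0.0139  0.062 ]]
red mark [[ 0.528  -0.0119  0.061 ]]
mark tri (array([ 0.56465646, -0.00494566,  0.10383602]), np.float64(0.0006737967229546882))
top
[[236 230 211 187 174 174 177 171 173 167 163 164 164 169 173 173 174 175
  178 189 207 228 242 243]
 [221 200 185 175 177 172 168 161 154 148 137 136 140 146 156 165 168 166
  169 173 182 201 226 238]
 [195 179 171 172 175 164 146 132 120 105  95  92  98 106 120 132 143 146
  152 159 171 176 201 230]
 [176 173 176 167 160 145 119  90  76  68  61  64  66  67  74  86  91 105
  110 138 159 168 185 218]
 [171 171 169 158 131 107  78  60  51  51  53  48  51  49  53  56  58  61
   73 102 140 164 178 199]
 [173 171 163 136  97  73  59  54  53  55  51  50  49  40  47  46  49  52
   56  81 119 156 169 186]
 [173 168 145 111  72  57  56  55  51  49  42  42  49  51  42  44  49  48
   44  66 107 143 164 176]
 [171 158 122  86  63  49  49  46  52  53  51  47  50  48  52  55  48  49
   47  59  94 135 165 174]
 [173 146 104  68  51  48  51  63  75  83  74  58  54  49  49  52  42  44
   36  53  96 138 164 1
[... 2597 characters left out ...]
9  60  58  64  65  60 102
  132 132 142 168]
 [ 55  54  56  55  54  53  53  54  51  55  53  54  59  58  58  54  54 100
  132 131 132 139]
 [ 55  56  54  54  53  56  56  54  53  53  54  53  52  54  54  50  51  95
  130 132 132 132]
 [ 59  55  55  55  55  54  54  54  54  52  52  54  52  52  52  53  51  65
  106 131 131 130]
 [ 61  61  57  56  55  54  53  55  54  53  54  53  54  52  53  52  51  65
  107 131 132 131]
 [ 61  63  59  60  58  54  53  54  51  53  53  54  53  51  51  50  53  65
  105 130 129 129]
 [ 60  60  59  59  61  59  58  54  54  53  52  52  52  54  52  51  52  66
   87  94  95 104]]
[[ 0.478  0.239  0.06 ]
 [ 0.46  -0.168  0.06 ]
 [ 0.652 -0.183  0.06 ]
 [ 0.682  0.241  0.06 ]]
```

```bash
cat > d.py <<'E'
import sys,numpy as np
from scipy.spatial.transform import Rotation as R
from cell import state
# args x y z  yaw(of tool y axis)
x,y,z,w=map(float,sys.argv[1:5]); s=state(); C=R.from_quat(s["orientation"])
yv=np.array([np.cos(w),np.sin(w),0]);zv=np.array([0,0,-1.]);T=R.from_matrix(np.c_[np.cross(yv,zv),yv,zv])
print("d",(C.inv().apply(np.array([x,y,z])-s["eef_pos"])).round(4),"rot",(C.inv()*T).as_rotvec().round(3),"at",s["eef_pos"].round(4),"yaw",np.arctan2(*C.as_matrix()[1::-1,1]).round(3))
E
python3 - <<'E'
from h import *
for n,(a,b,c,d),th in(("top",(324,239,335,247),75),("scene",(299,244,308,251),80)):
    g=dict(np.load(f"pics/{n}0.npz"));v=g["frame"].max(2)[b:d,a:c].astype(float)-th
    v=np.clip(v,0,None)
    if n=="scene":
        l=plane  # restrict to streak
        for (r,k) in [(i,j) for i in range(v.shape[0]) for j in range(v.shape[1])]:
            if abs((r+b)-(247.0+ (k+a-299)*.45))>2.2: v[r,k]=0
    yy,xx=np.mgrid[b:d,a:c];X=np.c_[xx.ravel(),yy.ravel()];W=plane(g,X,.104)[:,:2];w=v.ravel()
    m=np.average(W,0,w);C=np.cov(W.T,aweights=w);e,u=np.linalg.eigh(C);print(n,m,np.degrees(np.arctan2(u[1,1],u[0,1])),e)
E
python3 d.py 0.5695 -0.0143 0.2 0.52
```

```text
top [0.56620539 0.00105128] 89.71806285525199 [1.53100826e-05 4.43862083e-05]
scene [ 0.56538049 -0.00340447] 117.2134891508037 [1.37470167e-06 2.10227358e-05]
d [ 0.5095 -0.3696  0.0311] rot [-1.000e-03 -1.000e-03 -1.652e+00] at [ 0.2653 -0.5654  0.2306] yaw -1.132
```

The rows are not in the units I measure in: turns go in shares of 60 degrees. I convert before sending: -0.165 rad / 1.0472 = -0.1576.

```bash
python3 -m jog '0.048 -0.035 0 0 0 -0.1576 | 0.096 -0.07 0 0 0 -0.3151 | 0.144 -0.105 0 0 0 -0.4727 | 0.192 -0.14 0 0 0 -0.6303 | 0.24 -0.175 0 0 0 -0.7878' 0.085; python3 d.py 0.5695 -0.0143 0.2 0.51
```

```text
time_s: 0.72
eef_pos: [0.409, -0.3036, 0.2312]
orientation: [0.805, 0.593, 0.0, -0.0]
force: [0.6, -0.3, 0.7]
width: 0.0851
finger_force: 0.0
d [0.3239 0.0673 0.0312] rot [-0.    -0.    -0.812] at [ 0.409  -0.3036  0.2312] yaw -0.302
```

Converted, -0.75 rad / 1.0472 = -0.7162.

```bash
python3 -m jog '0.055 0.0115 0 0 0 -0.1432 | 0.11 0.023 0 0 0 -0.2865 | 0.165 0.0345 0 0 0 -0.4297 | 0.22 0.046 0 0 0 -0.573 | 0.275 0.0575 0 0 0 -0.7162'; python3 d.py 0.5695 -0.0143 0.2 0.51
```

```text
time_s: 1.35
eef_pos: [0.5469, -0.0589, 0.2311]
orientation: [0.532, 0.847, -0.0, -0.0]
force: [0.8, -0.9, -0.4]
width: 0.0847
finger_force: 0.0
d [0.0304 0.0397 0.0311] rot [-0.    -0.    -0.062] at [ 0.5469 -0.0589  0.2311] yaw 0.448
```

Converted, -0.06 rad / 1.0472 = -0.0573.

```bash
python3 -m jog '0.03 0.039 0.03 0 0 -0.0573 | 0.03 0.039 0.05 0 0 -0.0573 | 0.03 0.039 0.05 0 0 -0.0573'; python3 d.py 0.5695 -0.0143 0.08 0.51
python3 - <<'E'
from cell import *
import cv2,numpy as np
f=get_image("scene")["frame"];cv2.imwrite("pics/s1.png",cv2.resize(f[120:320,170:430],(780,600)))
E
```

```text
time_s: 1.72
eef_pos: [0.5674, -0.0162, 0.1795]
orientation: [0.508, 0.861, -0.001, -0.002]
force: [-0.1, 0.2, 1.0]
width: 0.0853
finger_force: 0.0
d [0.0005 0.0031 0.0995] rot [-0.004 -0.002 -0.006] at [ 0.5674 -0.0162  0.1795] yaw 0.504
```

View pics/s1.png

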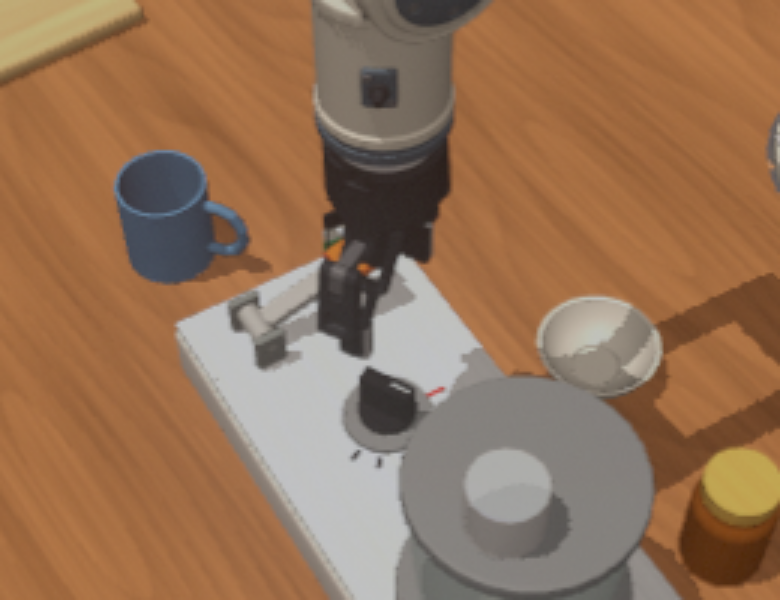

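The hand (fingers at about 345,320) is above the dial (388,400), aligned with the bar, and the wrist is clear of the lid. Going down.

```bash
python3 -m jog '0 0.003 0.04 0 0 0 | 0 0.003 0.075 0 0 0 | 0 0.003 0.098 0 0 0 | 0 0.003 0.098 0 0 0'; python3 d.py 0.5695 -0.0143 0.08 0.51; python3 -m jog '0 0 0 0 0 0 | 0 0 0 0 0 0 | 0 0 0 0 0 0 | 0 0 0 0 0 0' 0.03
```

```text
time_s: 2.28
eef_pos: [0.5706, -0.0161, 0.0829]
orientation: [0.509, 0.861, -0.0, -0.001]
force: [0.7, -0.6, 0.3]
width: 0.085
finger_force: 0.0
d [ 0.0021 -0.0001  0.0029] rot [-0.002 -0.001 -0.008] at [ 0.5706 -0.0161  0.0829] yaw 0.502
time_s: 2.78
eef_pos: [0.5716, -0.0154, 0.0837]
orientation: [0.509, 0.861, 0.0, 0.0]
force: [-0.5, 0.6, -1.3]
width: 0.0302
finger_force: 0.0
```

```bash
python3 -m jog '0.002 0 0.003 0 0 0 | 0.002 0 0.003 0 0 0 | 0.002 0 0.003 0 0 0 | 0.002 0 0.003 0 0 0' 0.0; python3 -m jog '0 0 0 0 0 0 | 0 0 0 0 0 0';python3 d.py 0.5695 -0.0143 0.08 1.5
```

```text
time_s: 3.28
eef_pos: [0.5693, -0.0144, 0.0807]
orientation: [0.509, 0.861, -0.001, -0.001]
force: [-6.0, -5.4, 11.6]
width: 0.0129
finger_force: 59.0
time_s: 3.52
eef_pos: [0.5693, -0.0144, 0.0807]
orientation: [0.509, 0.861, -0.001, -0.001]
force: [-6.7, -5.5, 12.3]
width: 0.0127
finger_force: 59.0
d [0.     0.0002 0.0007] rot [-0.002 -0.001 -0.996] at [ 0.5693 -0.0144  0.0807] yaw 0.504
```

Converted, -0.75 rad / 1.0472 = -0.7162.

```bash
python3 -m jog '0 0 0 0 0 -0.1432 | 0 0 0 0 0 -0.2865 | 0 0 0 0 0 -0.4297 | 0 0 0 0 0 -0.573 | 0 0 0 0 0 -0.7162'; python3 -m jog '0 0 0 0 0 -0.0955 | 0 0 0 0 0 -0.1432 | 0 0 0 0 0 -0.1432';python3 d.py 0.5695 -0.0143 0.08 1.5;python3 -c "
from cell import state;print(state()['ft_torque'])"
```

```text
time_s: 4.15
eef_pos: [0.5691, -0.0146, 0.0807]
orientation: [0.156, 0.988, -0.001, -0.001]
force: [-6.4, -7.2, 11.8]
width: 0.013
finger_force: 59.2
time_s: 4.53
eef_pos: [0.5691, -0.0146, 0.0807]
orientation: [0.083, 0.997, -0.001, -0.001]
force: [-7.4, -6.7, 12.7]
width: 0.0129
finger_force: 59.2
d [-0.0003  0.0004  0.0007] rot [-0.002 -0.002 -0.096] at [ 0.5691 -0.0146  0.0807] yaw 1.404
[-1.09409058  1.30029433 -0.02491521]
```

Keep turning in small steps, watching the twist torque for the stop.

Converted, -0.06 rad / 1.0472 = -0.0573.

```bash
q(){ python3 -c "
from cell import state;s=state();print(s['ft_torque'].round(3),s['joint_pos'][5],s['width'])"; }
python3 -m jog '0 0 0 0 0 -0.0573 | 0 0 0 0 0 -0.0573' | grep -E 'orient'; q
python3 -m jog '0 0 0 0 0 -0.0382 | 0 0 0 0 0 -0.0382' | grep orient; q
python3 -m jog '0 0 0 0 0 -0.0382 | 0 0 0 0 0 -0.0382' | grep orient; q
```

```text
orientation: [0.053, 0.999, -0.001, -0.001]
[-1.04   1.294  0.021] -1.4902353458720023 0.012835103878418264
orientation: [0.034, 0.999, -0.001, -0.001]
[-1.178  1.278 -0.252] -1.5294815937119195 0.012706065308579288
orientation: [0.015, 1.0, -0.0, -0.001]
[-1.239  1.242 -1.449] -1.5680644257245504 0.012644080223708058
```

The twist torque rose to −1.45 N m, so the dial is at its stop. Hold briefly, ease off, release and rise.

Converted, 0.03 rad / 1.0472 = 0.0286.

```bash
python3 -m jog '0 0 0 0 0 0 | 0 0 0 0 0 0 | 0 0 0 0 0 0.0286'|grep ori; python3 -m jog '0 0 0 0 0 0 | 0 0 0 0 0 0 | 0 0 0 0 0 0 | 0 0 0 0 0 0' 0.05; python3 -m jog '0 0 -0.03 0 0 0 | 0 0 -0.07 0 0 0 | 0 0 -0.11 0 0 0'; python3 d.py 0.522 -0.1196 0.19 1.5
```

```text
orientation: [0.03, 1.0, -0.001, -0.001]
time_s: 6.15
eef_pos: [0.5705, -0.0135, 0.0802]
orientation: [0.029, 1.0, 0.0, -0.0]
force: [-0.5, 0.3, 0.2]
width: 0.0501
finger_force: 0.0
time_s: 6.52
eef_pos: [0.5702, -0.0135, 0.1913]
orientation: [0.029, 1.0, 0.0, -0.0]
force: [0.6, -0.1, -0.1]
width: 0.0502
finger_force: 0.0
d [ 0.042  -0.1087  0.0013] rot [-0.    -0.001  0.013] at [ 0.5702 -0.0135  0.1913] yaw 1.513
```

```bash
python3 -m jog '0.022 -0.055 0 0 0 0 | 0.045 -0.108 0 0 0 0 | 0.045 -0.1085 0 0 0 0 | 0.045 -0.1085 0 0 0 0' 0; python3 d.py 0.519 -0.1196 0.13 1.5
python3 - <<'E'
from cell import *
import cv2,numpy as np
a=get_image("scene")["frame"];b=get_image("top")["frame"]
o=np.zeros((400,800,3),np.uint8);o[:,:400]=cv2.resize(a[180:280,230:330],(400,400));o[:,400:]=cv2.resize(b[205:305,310:410],(400,400));cv2.imwrite("pics/c2.png",o)
E
```

```text
time_s: 7.02
eef_pos: [0.5195, -0.1193, 0.1904]
orientation: [0.029, 1.0, 0.0, 0.0]
force: [0.4, -0.3, 1.0]
width: 0.0002
finger_force: 0.0
d [ 0.0005 -0.0003  0.0604] rot [0.    0.    0.012] at [ 0.5195 -0.1193  0.1904] yaw 1.512
```

View pics/c2.png

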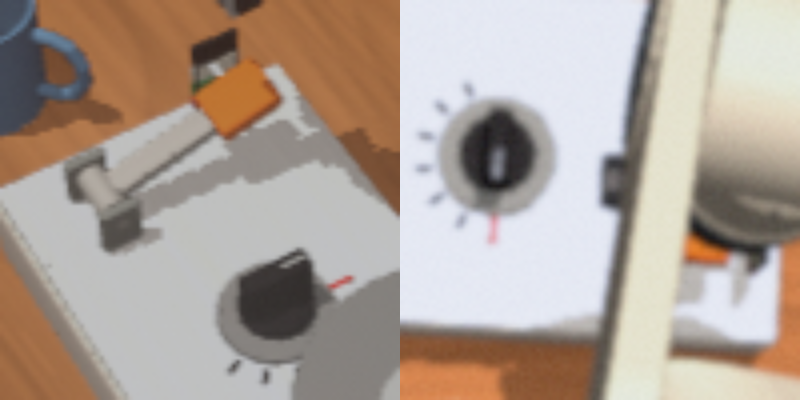

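In the top view (right half) the dial bar's white mark (497,160) points at the red mark (493,228), so it is at zero. The scene view shows the fingertips above the orange pad (237,100). Pressing gently.

```bash
python3 -m jog '0 0 0.04 0 0 0 | 0 0 0.064 0 0 0 | 0 0 0.07 0 0 0'; python3 -m jog '0 0 0.004 0 0 0 | 0 0 0.008 0 0 0 | 0 0 0.012 0 0 0 | 0 0 0.016 0 0 0 | 0 0 0.016 0 0 0'
```

```text
time_s: 7.5
eef_pos: [0.5187, -0.1181, 0.1189]
orientation: [0.028, 1.0, 0.0, -0.001]
force: [-1.8, 1.0, 4.9]
width: 0.0001
finger_force: 1.8
time_s: 8.12
eef_pos: [0.5194, -0.1194, 0.1048]
orientation: [0.029, 1.0, -0.0, 0.0]
force: [-2.3, 1.3, 5.2]
width: -0.0
finger_force: 2.7
```

```bash
python3 -m jog '0 0 0.003 0 0 0 | 0 0 0.006 0 0 0 | 0 0 0.006 0 0 0 | 0 0 0.006 0 0 0'
python3 - <<'E'
from cell import *
import cv2,numpy as np
g=get_image("scene");a=g["frame"]
cv2.imwrite("pics/c3.png",cv2.resize(a[170:245,240:340],(800,600),interpolation=cv2.INTER_CUBIC))
E
```

```text
time_s: 8.62
eef_pos: [0.5192, -0.1195, 0.099]
orientation: [0.029, 1.0, -0.0, 0.0]
force: [-3.8, 0.3, 6.5]
width: 0.0002
finger_force: 3.1
```

View pics/c3.png

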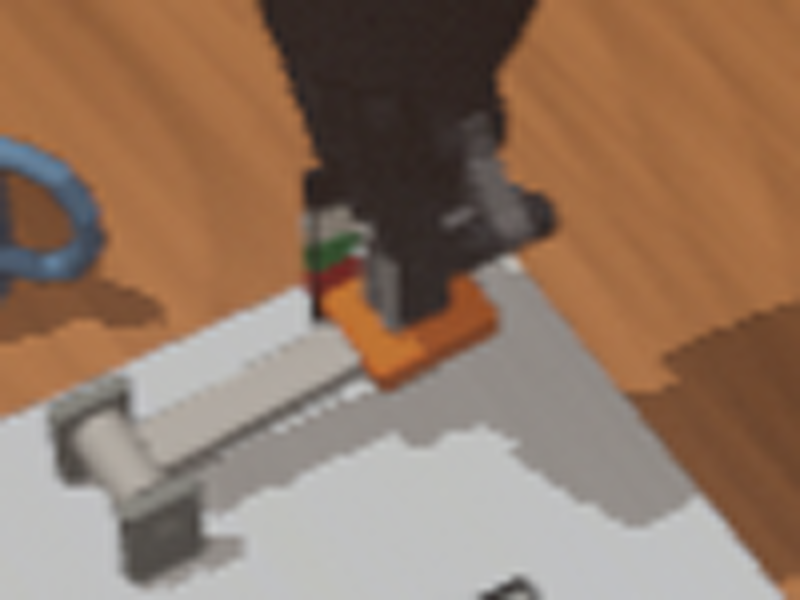

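The fingertips press the pad near its centre (405,310). The pointer is hidden behind the fingers, so I check the travel from the pad's rear-left corner (385,370) while holding.

```bash
for i in 1 2 3 4; do python3 -m jog '0 0 0 0 0 0 | 0 0 0 0 0 0 | 0 0 0 0 0 0 | 0 0 0 0 0 0 | 0 0 0 0 0 0' | grep -E "time|eef|force"; done
python3 - <<'E'
from h import *
g=dict(np.load("pics/scene0.npz"))
for z in(.09,.094,.098,.102,.106):print(z,plane(g,[(288.1,216.3)],z).round(4))
E
```

```text
time_s: 9.3
eef_pos: [0.5192, -0.1194, 0.0991]
force: [-4.2, 0.9, 7.1]
finger_force: 3.1
time_s: 9.93
eef_pos: [0.5193, -0.1194, 0.0991]
force: [-3.3, 1.0, 7.3]
finger_force: 3.1
time_s: 10.55
eef_pos: [0.5193, -0.1195, 0.0991]
force: [-4.2, 0.2, 6.0]
finger_force: 3.1
time_s: 11.18
eef_pos: [0.5192, -0.1195, 0.0991]
force: [-3.4, 1.0, 6.7]
finger_force: 3.1
0.09 [[ 0.5346 -0.1065  0.09  ]]
0.094 [[ 0.5363 -0.1038  0.094 ]]
0.098 [[ 0.5381 -0.101   0.098 ]]
0.102 [[ 0.5398 -0.0983  0.102 ]]
0.106 [[ 0.5416 -0.0955  0.106 ]]
```

Pad corner height (about 96 mm) and force (about 6.8 N) both agree with half-way, and it has been held steady for over 2 s.

```bash
python3 -c "
from cell import *
print(sign_off())"
```

```text
the job is handed in; nothing more can be done
None
```

I turned the dial back to its zero stop and handed the job in with the fingertips still holding the paddle about half-way down (pad corner about 96 mm high, 6.8 N). The fingers hid the pointer and sign-off gave no verdict, so I never saw it in the green band; nothing around the machine appeared to be touched, though I took no final picture of it.

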